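Fit the well board in its case and load the lampholders

TASK

Get the lampholders ready to carry: fit the loose board with three wells into the shallow wooden case, tucking its thin stepped edge under the metal lip at the back of the case and then lowering the edge with the grip bar until the board lies flat on the case floor. Then stand the three white lampholders upright in the board, one in each well, and let go; knock none of them over and leave the steel block and the blue punch where they are.

Things in the scene. Friction and masses are not known exactly. Their poses are not given: they have to be found in the camera images.
- case: shallow pale wooden carrying case, fixed to the table, 162 (its x) by 234 mm (its y) outside; origin at the centre of its underside, z up, +x toward the back with the metal lip. Inner floor at z = 9 mm; inside 142 by 214 mm, 4 mm longer and 10 mm wider than the board. Walls 10 mm thick, heights above the table: front (-x) 25 mm, back 24 mm, ends (+y, -y) 56 mm with hand slots
- case_slot (a point): middle of the foot of the back wall's inner face: case x = +71 mm, y = 0, z = 9 mm (inner floor); axes as the case. Above it an aluminium strip 3 mm thick (case z 24 to 27 mm) lies on the back wall and overhangs the inside by 12 mm as the lip (free edge at case x = +59 mm), leaving a slot 15 mm high between floor and lip
- case_front (a point): middle of the foot of the front wall's inner face: case x = -71 mm, y = 0, z = 9 mm; axes as the case
- board: loose plywood well board, 138 (its x) by 204 (its y) by 18 mm, 0.28 kg, flat on the table at the start; origin at the centre of its underside, z up, +x toward its tongue edge. Three wells in a row along y; a wooden grip bar 18 mm thick (x), 100 mm long (y), 30 mm high stands on it along y at x = -53 mm. Centre of mass near x = -23 mm. Home, its axes lie along the case's
- board_tongue (a point): middle of the tongue edge at the underside: board x = +69, y = 0, z = 0. The last 17 mm toward this edge are stepped down to a tongue 7 mm thick, flush with the underside. The lip bars the way straight down; with the bar edge raised about 0.17 rad (10 degrees) and this edge at floor level, the board clears the front wall and the tongue passes under the lip
- board_front (a point): middle of the opposite edge, by the grip bar, at the underside: board x = -69 mm, y = 0, z = 0
- board_grip (a point): point to grip the bar: in its middle, board x = -53 mm, y = 0, z = 40 mm (8 mm below the bar's top, 22 mm above the board's top); the fingers close along the board's x, across the 18 mm
- well_a (a point): centre of the +y end well at the level of the board's underside: a bored through-hole 60 mm in diameter, 18 mm deep, so what stands in it stands on the case floor; at board x = +17 mm, y = +66 mm. The grip bar's near face is 61 mm away and rises 30 mm above the board's top
- well_b (a point): centre of the middle well at the level of the board's underside: a bored through-hole 60 mm in diameter, 18 mm deep, so what stands in it stands on the case floor; at board x = +17 mm, y = 0 mm. The grip bar's near face is 61 mm away and rises 30 mm above the board's top. Neighbours in their wells stand only 18 mm apart along y, so load with the fingers before and behind, closing along the board's x
- well_c (a point): centre of the -y end well at the level of the board's underside: a bored through-hole 60 mm in diameter, 18 mm deep, so what stands in it stands on the case floor; at board x = +17 mm, y = -66 mm. The grip bar's near face is 61 mm away and rises 30 mm above the board's top
- lampholder_a: loose white lampholder standing upright, 48 mm in diameter (46 mm across its own x or y axis, where it is best gripped from above, 40 to 50 mm above its underside), 72 mm high, straight-sided to 56 mm, domed above, 0.085 kg; origin at the centre of its underside, z up. All three are alike; any may go in any well
- lampholder_b: loose white lampholder standing upright, 48 mm in diameter (46 mm across its own x or y axis, where it is best gripped from above, 40 to 50 mm above its underside), 72 mm high, straight-sided to 56 mm, domed above, 0.085 kg; origin at the centre of its underside, z up. All three are alike; any may go in any well
- lampholder_c: loose white lampholder standing upright, 48 mm in diameter (46 mm across its own x or y axis, where it is best gripped from above, 40 to 50 mm above its underside), 72 mm high, straight-sided to 56 mm, domed above, 0.085 kg; origin at the centre of its underside, z up. All three are alike; any may go in any well
- steel_block: bystander: square ground steel block 52 by 52 by 30 mm, nearer the robot than the case, to the left; origin at the centre of its underside
- tube_chisel: bystander: blue hollow punch 157 mm long, 26 mm high, lying nearer the robot than the case; origin at the centre of its underside

How it is judged:
By the outcome, as a careful person would: the job done as asked, in the order asked, and still so for the second after the job is handed in, with the robot touching nothing.
It also fails if it takes over 72 s, if anything falls off the work surface, if the arm or the gripper's body presses on something with over 40 N, if the wrist force passes 120 N, or if a joint passes its speed limit or range.

ROBOT

A 6-joint arm with a two-finger parallel gripper is mounted at the origin on the work surface; the furniture and walls round the work are solid. World frame = base frame: x ahead of the robot, y to its left, z up, the work surface at z = 0. Lengths are in mm, angles in rad, forces in N, time in s.
With the tool pointing down it reaches from about 350 to 775 mm from the base axis. Payload 7.3 kg.
Tool frame: the origin (TCP) lies at the very end of the fingers, on their centre line; the grasp point (between the pads) lies 19 mm behind it; x points along the fingers, z is the direction in which the jaws open and shut, and the axes are right-handed (so a half turn about x gives the same grasp; the last joint's range is limited). The gripper opens to 92 mm and grips with 3 to 60 N. Pads are 19 mm wide; open, the fingers measure 130 mm over their backs; the gripper's body (75 mm by 190 mm) begins 47 mm behind the grasp point.
Start: joints at [-1.303, 0.342, 1.524, -0, 1.275, -0.146], TCP at [211.122, -480.7, 226.741] pointing down, gripper open.
Joint ranges: [-2.53, 2.53], [-0.77, 2.02], [0.04, 2.7], [-1, 4.14], [0.28, 2.66], [-3.11, 3.11]. Speed limits (rad/s): [2.57, 2.57, 3.14, 3.14, 3.14, 3.14].

INTERFACE

Orientations are given as [roll, pitch, yaw] about the fixed x, y, z axes, in that order (R = Rz(yaw) Ry(pitch) Rx(roll)).
In Python, from plant import * gives the robot as it stands.
- The arm moves only by the tool carry_out, never from a script. Its argument "rows" is a list of rows, each a list of 4 numbers: the shift along the world's x, y, z in mm, then the turn about the world's z in degrees. In form: [[x, y, z, twist], ...]. A call has 1 to 20 rows; each row is the pose to reach, as a shift and turn from the pose measured when the call began; what a row does not reach only later rows make up. A row lasts 1/12 s, in which the tool goes at most 41.7 mm and 7.16 degrees, less where a joint would pass 70% of its speed; a pose out of reach is approached as far as the arm can. A call with a gripper value outside its range is refused whole. "hand" is the finger opening in mm, from 0 to 91.8, set as the call begins (left out, the last holds). The fingers move at their own pace and stop on an object; the grip force is fixed at half the most. Time passes only in rows, so rows that repeat a pose let the fingers close. It gives the time, the measured TCP pose, the force and the opening at its end, in the units of the state.
- get_obs(): the state, without advancing time (a new reading comes with each control period).
- capture(name): name is "scene" or "top" or "wrist"; returns the picture (384x512x3 uint8, red, green, blue); there is no depth.
- camera_info(name): a dict with "camera_matrix" (3x3 intrinsics, pixels), "dist" ([k1, k2, p1, p2, k3] as OpenCV has them; the pictures are not rectified), "pose" (4x4, takes a point from camera to world coordinates); the wrist camera has in their place "mount" (4x4, takes a point from camera to tool coordinates, whose origin is the TCP and whose axes are the tool frame's). Camera axes: x right, y down, z forward; pixel columns grow to the right and rows downward; lengths in mm; the calibration is good to about 2 mm. A picture is of the moment at which its call begins: read the wrist's pose just before it. camera_info takes no time and is no camera call.
- close_job(): hands the job in, once; it reports no verdict.
The state is a dict: "time": time; "joint_positions": joint angles; "dq": joint speeds; "tau": joint torques, N m; "tool_pos": TCP position; "tcp_rot": TCP orientation; "contact_force": force on the tool from outside, world axes, zero at the start; "moment": the same for the moment, N m; "grip_width": finger opening in mm.
Only numpy, scipy, OpenCV 4.12 (cv2) and the standard library are available. Lean on these libraries where they do the work, as an engineer would, in place of code of your own. Each camera call takes 0.05 s, during which the arm holds its last target. There are 200 camera calls.

## Working session

There is one attempt and no reset: what is moved stays moved. The work goes in short steps, Python scripts to look and compute and a tool call to move; the robot and the scene stay as the last step left them, time stands still between calls to the robot, and variables do not carry over. Pictures are saved under pics/ and viewed, about 8 in all and at most 12, crops included, and the job is handed in when it is done.

Besides the shell and the picture viewer there is one more tool, called after "Call:" by a JSON object that holds its "api" and its "payload", one argument or row to a line. carry_out: Moves the arm, as the interface text tells. Its arguments: {"type":"object","properties":{"rows":{"type":"array"},"hand":{"type":"number"}},"required":["rows"]}

```bash
mkdir -p pics; ls; cat > h.py <<'E'
from plant import *
import numpy as np, cv2
from scipy.spatial.transform import Rotation as R
def cam(name):
    i=camera_info(name)
    if name=="wrist":
        o=get_obs();T=np.eye(4);T[:3,:3]=R.from_euler('xyz',o["tcp_rot"]).as_matrix();T[:3,3]=o["tool_pos"]
        P=T@np.array(i["mount"])
    else:P=np.array(i["pose"])
    return np.array(i["camera_matrix"],float),np.array(i["dist"],float),P
def ray(c,uv,z):
    K,d,P=c
    n=cv2.undistortPoints(np.array(uv,float).reshape(-1,1,2),K,d).reshape(-1,2)
    D=np.c_[n,np.ones(len(n))]@P[:3,:3].T
    z=np.broadcast_to(z,len(n))
    return P[:3,3]+D*((z-P[2,3])/D[:,2])[:,None]
def proj(c,X):
    K,d,P=c
    Y=(np.array(X,float).reshape(-1,3)-P[:3,3])@P[:3,:3]
    return cv2.projectPoints(Y,np.zeros(3),np.zeros(3),K,d)[0].reshape(-1,2)
def snap(name,fn,crop=None,s=1):
    c=cam(name);im=capture(name)[:,:,::-1]
    cv2.imwrite("pics/raw_"+fn,im)
    if crop: x0,y0,x1,y1=crop; im=im[y0:y1,x0:x1]
    cv2.imwrite("pics/"+fn,cv2.resize(im,None,fx=s,fy=s,interpolation=cv2.INTER_CUBIC))
    return c
E
python3 - <<'E'
from h import *
o=get_obs();print(o)
c=snap("top","top1.png",s=1.5); print(c[2].round(3))
c=snap("scene","scene1.png",s=1.5); print(c[2].round(3))
E
```

```text
pics
{'time': 0.0, 'joint_positions': array([-1.30299916e+00,  3.42725731e-01,  1.52502379e+00,  1.09010870e-05,
        1.27542938e+00, -1.46014599e-01]), 'dq': array([-0.00154208, -0.00052553, -0.0008421 ,  0.00104363, -0.00107861,
       -0.0004691 ]), 'tau': array([-4.32237775e-04, -4.31237054e+01, -2.44223982e+01,  7.17594847e-02,
        5.59428404e-02, -1.65151228e-04]), 'tool_pos': array([ 211.00781839, -480.27072584,  226.04105737]), 'tcp_rot': array([2.98900667, 1.56921005, 1.83201893]), 'contact_force': array([-0.40530016,  0.30951477,  1.38231058]), 'moment': array([ 0.00660169,  0.02227949, -0.05011925]), 'grip_width': 91.66615504252195}
[[ 2.000000e-02 -9.890000e-01  1.450000e-01  2.991160e+02]
 [-1.000000e+00 -1.800000e-02  1.600000e-02  7.357000e+00]
 [-1.300000e-02 -1.450000e-01 -9.890000e-01  1.310303e+03]
 [ 0.000000e+00  0.000000e+00  0.000000e+00  1.000000e+00]]
[[-6.33000e-01 -3.50000e-01  6.90000e-01 -3.48108e+02]
 [-7.74000e-01  2.64000e-01 -5.76000e-01  7.00135e+02]
 [ 1.90000e-02 -8.99000e-01 -4.38000e-01  5.85128e+02]
 [ 0.00000e+00  0.00000e+00  0.00000e+00  1.00000e+00]]
```

View pics/top1.png

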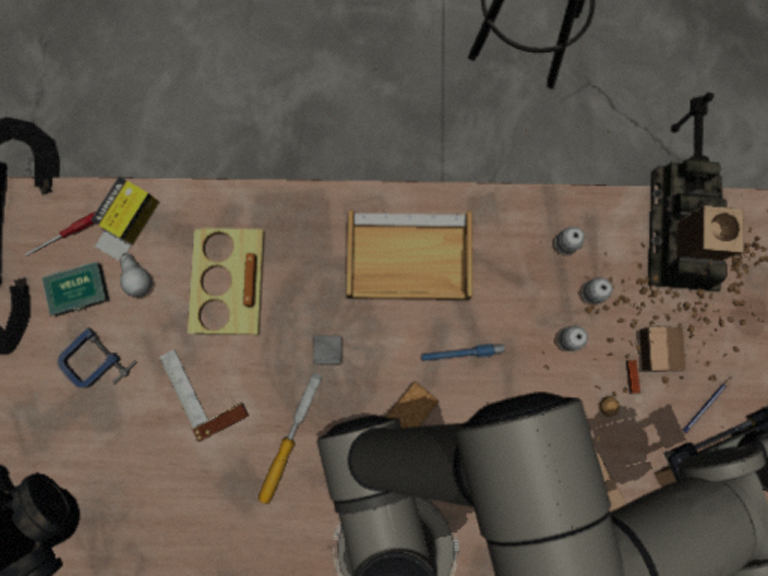

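View pics/scene1.png

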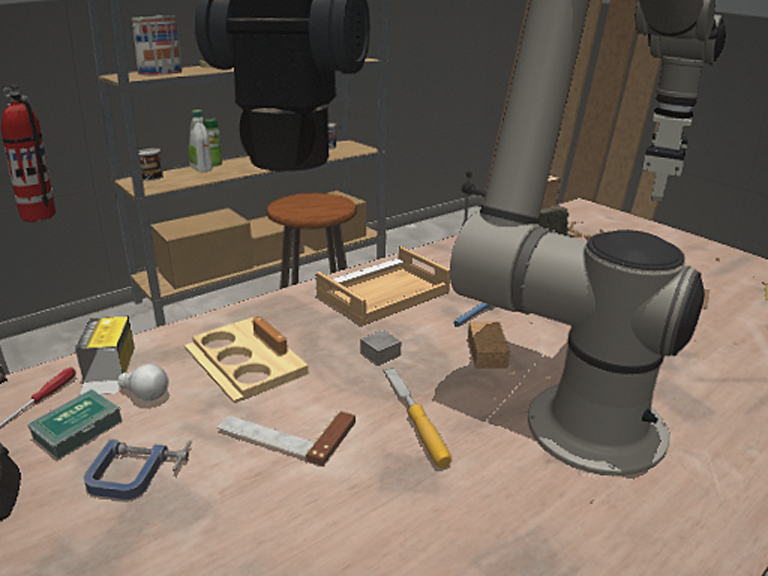

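```bash
python3 - <<'E'
import cv2,numpy as np
im=cv2.imread("pics/raw_top1.png")
a=im[138:228,115:335];b=im[145:238,220:440]
cv2.imwrite("pics/crop1.png",np.vstack([cv2.resize(t,None,fx=3.2*1.1,fy=3.2,interpolation=2) if 0 else cv2.resize(t,None,fx=3.2,fy=3.2,interpolation=2) for t in(a,b)]))
E
```

```text
(no output)
```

View pics/crop1.png

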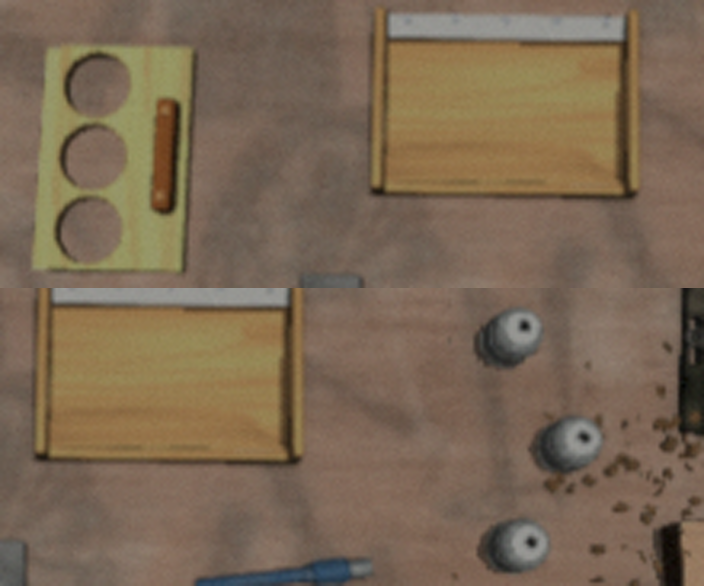

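```bash
python3 - <<'E'
from h import *
c=cam("top")
def m(pts,z,oy=138,ox=115,sub=0):
    p=np.array(pts,float);p[:,1]-=sub;p=(p+.5)/3.2-.5+[ox,oy]
    return ray(c,p,z).round(1)
print("board bar-side",m([[195,47],[184,271]],18))
print("board tongue",m([[33,269],[48,46]],7))
print("bar ends",m([[168,101],[163,210]],48))
print("wells",m([[98,87],[95,157],[90,228]],18))
print("case end-wall top outer",m([[376,10],[370,190],[638,11],[637,192]],56))
print("lip edge",m([[387,41],[625,40]],27))
print("lamps",m([[524,325],[585,438],[531,542]],72,145,220,288))
print("steel",m([[330,285]],30))
o=get_obs();print(R.from_euler('xyz',o["tcp_rot"]).as_matrix().round(3))
i=camera_info("wrist");print(np.array(i["mount"]).round(3),i["camera_matrix"])
E
```

```text
board bar-side [[594.5 267.   18. ]
 [391.2 267.3  18. ]]
board tongue [[390.8 406.4   7. ]
 [596.  405.3   7. ]]
bar ends [[538.6 282.6  48. ]
 [441.9 282.2  48. ]]
wells [[556.1 353.7  18. ]
 [492.  352.8  18. ]
 [427.8 353.7  18. ]]
case end-wall top outer [[ 621.8  100.7   56. ]
 [ 461.8  101.3   56. ]
 [ 624.9 -129.9   56. ]
 [ 464.3 -129.3   56. ]]
lip edge [[ 600.8   92.1   27. ]
 [ 605.4 -121.5   27. ]]
lamps [[ 581.4 -320.6   72. ]
 [ 483.6 -371.    72. ]
 [ 393.7 -322.8   72. ]]
steel [[380.7 135.9  30. ]]
[[-0.     0.916  0.402]
 [ 0.001  0.402 -0.916]
 [-1.     0.    -0.001]]
[[ 1.00000e-03 -3.10000e-01  9.51000e-01 -1.59077e+02]
 [ 0.00000e+00 -9.51000e-01 -3.10000e-01  8.50870e+01]
 [ 1.00000e+00  0.00000e+00 -1.00000e-03  1.04900e+00]
 [ 0.00000e+00  0.00000e+00  0.00000e+00  1.00000e+00]] [[304.44791513   0.         257.59964355]
 [  0.         304.44791513 195.81505469]
 [  0.           0.           1.        ]]
```

Call:
{"api": "carry_out", "payload": {
  "hand": 60,
  "rows": [
    [240,300,0,66],
    [240,300,0,66],
    [240,300,0,66],
    [240,300,0,66],
    [240,300,0,66],
    [240,300,0,66],
    [240,300,0,66],
    [240,300,0,66],
    [240,300,0,66],
    [289,465,0,86],
    [289,465,0,100],
    [289,465,0,110],
    [289,465,0,120],
    [289,465,0,120]
  ]
}}

```text
time: 1.27
tool_pos: [500.5, -10.6, 225.8]
tcp_rot: [1.821, 1.569, 2.424]
contact_force: [-1.0, 0.4, -0.2]
grip_width: 60.3
```

```bash
python3 - <<'E'
from h import *
o=get_obs();print(o["time"],o["tool_pos"].round(1),o["dq"].round(2),R.from_euler('xyz',o["tcp_rot"]).as_matrix().round(3)[:,2],o["joint_positions"].round(2))
c=snap("wrist","w1.png",s=1.5)
np.savez("pics/c1.npz",K=c[0],d=c[1],P=c[2])
E
```

```text
1.2667 [500.5 -10.6 225.8] [ 0.28  0.08 -0.11 -0.04  0.03 -1.22] [ 0.824  0.567 -0.   ] [-0.17  0.3   1.59  0.    1.25 -0.78]
```

View pics/w1.png

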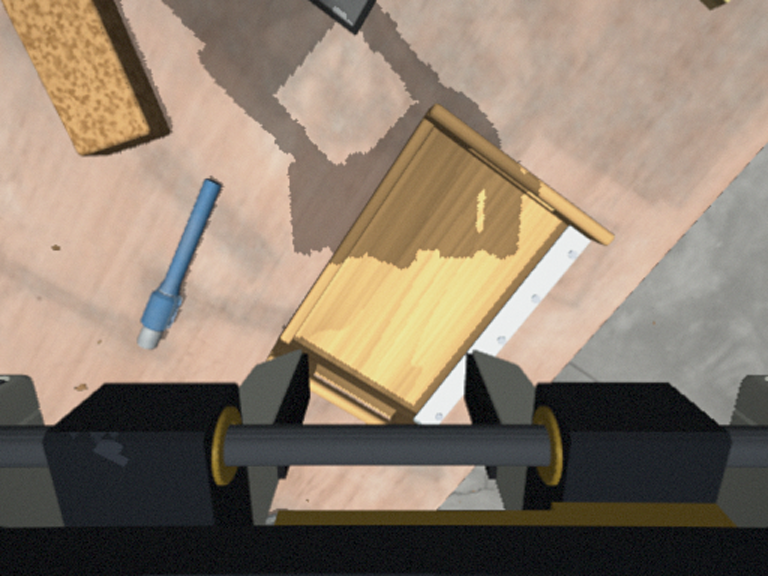

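```bash
python3 - <<'E'
from h import *
q=np.load("pics/c1.npz");c=(q['K'],q['d'],q['P'])
f=lambda p,z:ray(c,(np.array(p,float)+.5)/1.5-.5,z).round(1)
print("lip free",f([[563,222],[415,405]],27))
print("lip outer",f([[592,237],[438,424]],27))
print("endwall top",f([[434,105],[612,240]],56))
print("front wall",f([[412,140],[285,335]],25))
E
```

```text
lip free [[ 599.4   89.7   27. ]
 [ 599.3 -108.7   27. ]]
lip outer [[ 626.1   93.6   27. ]
 [ 627.8 -112.8   27. ]]
endwall top [[465.   97.4  56. ]
 [625.5  97.3  56. ]]
front wall [[ 466.9   72.4   25. ]
 [ 469.2 -117.1   25. ]]
```

Call:
{"api": "carry_out", "payload": {
  "rows": [
    [-10,293,-75,55.5],
    [-10,293,-75,55.5],
    [-10,293,-75,55.5],
    [-10,293,-75,55.5],
    [-10,293,-75,55.5],
    [-10,293,-75,55.5],
    [-10,293,-75,55.5],
    [-10,293,-75,55.5],
    [-10,293,-75,55.5],
    [-10,293,-75,55.5]
  ]
}}

```text
time: 2.15
tool_pos: [490.3, 282.4, 150.0]
tcp_rot: [2.032, 1.567, -2.673]
contact_force: [0.5, -0.0, 0.1]
grip_width: 60.0
```

```bash
python3 - <<'E'
from h import *
o=get_obs();print(o["time"],o["tool_pos"].round(1),o["dq"].round(2),R.from_euler('xyz',o["tcp_rot"]).as_matrix().round(3)[:,2],o["joint_positions"].round(2))
c=snap("wrist","w2.png",s=1.5)
np.savez("pics/c2.npz",K=c[0],d=c[1],P=c[2])
E
```

```text
2.15 [490.3 282.4 150. ] [-0.04 -0.02  0.01 -0.    0.    0.01] [-0.007  1.    -0.002] [ 0.39  0.49  1.52 -0.    1.14 -1.19]
```

View pics/w2.png

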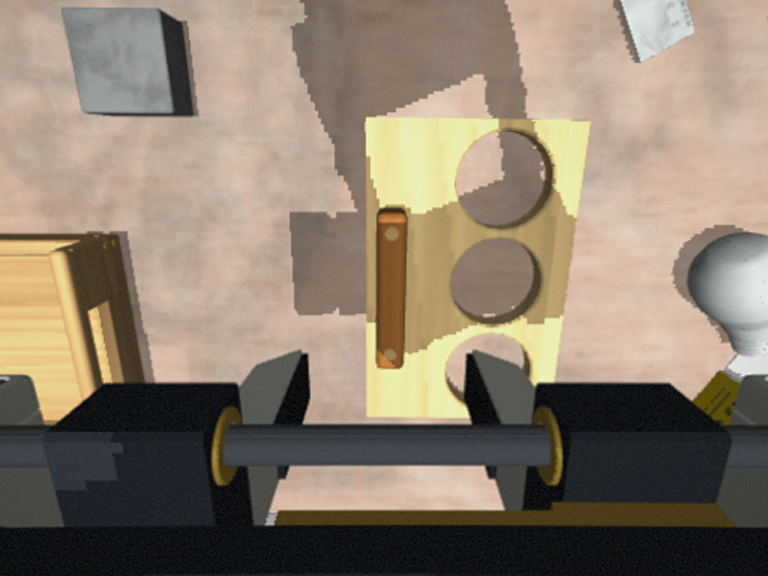

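```bash
python3 - <<'E'
from h import *
q=np.load("pics/c2.npz");c=(q['K'],q['d'],q['P'])
f=lambda p,z:ray(c,(np.array(p,float)+.5)/1.5-.5,z).round(1)
print("bar",f([[392,211],[391,365]],48))
print("edge",f([[366,117],[367,416],[590,121],[555,412]],[18,18,7,7]))
print("case +y wall top outer",f([[103,236]],56), "steel",f([[121,10]],30))
E
```

```text
bar [[442.  284.5  48. ]
 [538.7 284.9  48. ]]
edge [[390.7 268.7  18. ]
 [595.2 268.1  18. ]
 [391.7 406.5   7. ]
 [597.5 409.8   7. ]]
case +y wall top outer [[456.2 123.6  56. ]] steel [[340.1 139.7  30. ]]
```

Call:
{"api": "carry_out", "payload": {
  "rows": [
    [0,1,-40,0],
    [0,1,-80,0],
    [0,1,-105,0],
    [0,1,-120,0],
    [0,1,-127,0],
    [0,1,-127,0],
    [0,1,-127,0]
  ]
}}

```text
time: 2.78
tool_pos: [491.7, 281.8, 24.5]
tcp_rot: [2.232, 1.569, -2.477]
contact_force: [-0.0, -0.1, 0.5]
grip_width: 60.1
```

Call:
{"api": "carry_out", "payload": {
  "hand": 0,
  "rows": [
    [0,0,0,0],
    [0,0,0,0],
    [0,0,0,0],
    [0,0,0,0],
    [0,0,0,0],
    [0,0,0,0],
    [0,0,0,0],
    [0,0,0,0]
  ]
}}

```text
time: 3.45
tool_pos: [491.8, 282.3, 24.7]
tcp_rot: [1.95, 1.57, -2.76]
contact_force: [-0.3, 2.0, 1.6]
grip_width: 18.2
```

Call:
{"api": "carry_out", "payload": {
  "rows": [
    [0,0,10,0],
    [0,0,20,0],
    [0,0,35,0],
    [0,0,50,0],
    [0,0,80,0],
    [0,0,110,0],
    [0,0,130,0],
    [0,0,130,0]
  ]
}}

```text
time: 4.12
tool_pos: [494.1, 283.1, 160.2]
tcp_rot: [-1.218, 1.562, 0.356]
contact_force: [0.5, -0.6, -2.9]
grip_width: 17.8
```

```bash
python3 - <<'E'
from h import *
o=get_obs();print(o["time"],o["tool_pos"].round(1),R.from_euler('xyz',o["tcp_rot"]).as_matrix().round(3)[:,2],o["moment"].round(3),o["contact_force"].round(2),o["grip_width"])
snap("scene","s2.png",(60,40,460,300),2)
E
```

```text
4.1167 [494.1 283.1 160.2] [-0.003  1.     0.003] [ 0.018 -0.287 -0.08 ] [ 0.49 -0.58 -2.92] 17.823210314267474
```

View pics/s2.png

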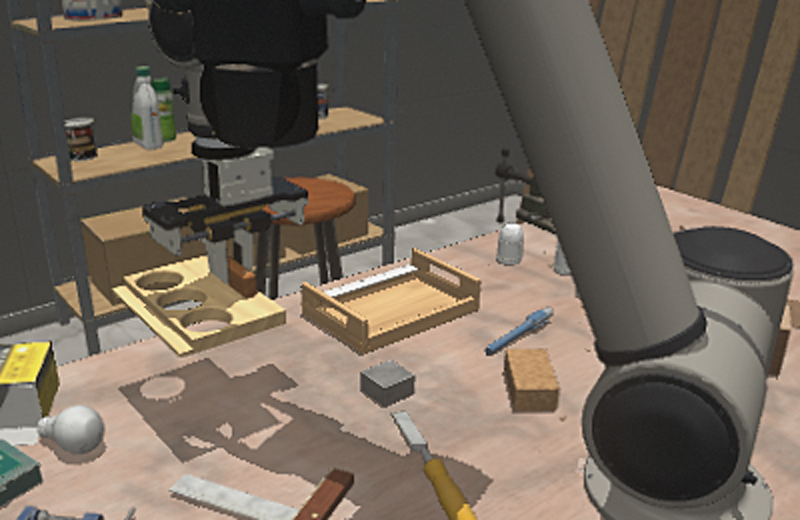

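Call:
{"api": "carry_out", "payload": {
  "rows": [
    [-1,-8,0,-2],
    [-2,-20,0,-5],
    [-3,-36,0,-10],
    [-4,-54,0,-15],
    [-5,-72,0,-20],
    [-6,-92,0,-26],
    [-7,-112,0,-32],
    [-9,-132,0,-38],
    [-10,-152,0,-44],
    [-12,-172,0,-50],
    [-13,-192,0,-56],
    [-15,-212,0,-62],
    [-16,-232,0,-68],
    [-18,-252,0,-74],
    [-19,-270,0,-80],
    [-20,-284,0,-85],
    [-20,-293,0,-88],
    [-20,-298,0,-89.5],
    [-20,-298,0,-89.5],
    [-20,-298,0,-89.5]
  ]
}}

```text
time: 5.83
tool_pos: [472.2, -15.3, 156.5]
tcp_rot: [-1.74, 1.567, -1.729]
contact_force: [0.8, 0.5, -3.4]
grip_width: 17.8
```

```bash
python3 - <<'E'
from h import *
o=get_obs();print(o["time"],o["tool_pos"].round(1),R.from_euler('xyz',o["tcp_rot"]).as_matrix().round(3)[:,2],o["moment"].round(3),o["contact_force"].round(2),o["grip_width"])
c=snap("wrist","w3.png",s=1.5)
np.savez("pics/c3.npz",K=c[0],d=c[1],P=c[2])
E
```

```text
5.8333 [472.2 -15.3 156.5] [ 1.     0.012 -0.001] [-0.008  0.031  0.046] [ 0.79  0.46 -3.36] 17.809963893490657
```

View pics/w3.png

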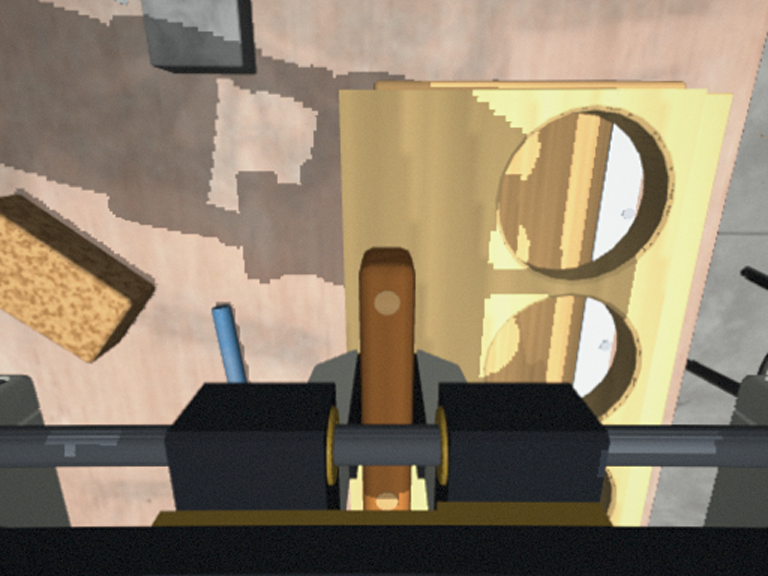

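```bash
python3 - <<'E'
from h import *
from scipy.optimize import least_squares
q=np.load("pics/c3.npz");c=(q['K'],q['d'],q['P'])
g=lambda p:(np.array(p,float)+.5)/1.5-.5
print("lip edge",ray(c,g([[613,122],[590,262],[584,300],[570,395]]),27).round(1))
print("endwall outer",ray(c,g([[376,82],[685,82]]),56).round(1))
# board pose fit
X=np.array([[-69,102,18],[52,102,18],[69,102,7],[-53,50,48],[-44,46,47.],[-62,46,47]])
U=g([[340,90],[697,93],[732,94],[386,249],[413,262],[359,262]])
def f(p): return (proj(c,X@R.from_euler('zyx',p[3:]).as_matrix().T+p[:3])-U).ravel()
s=least_squares(f,[525,-15,135,0,0,0]);print(s.x.round(3),f(s.x).round(1))
T=lambda P:R.from_euler('zyx',s.x[3:]).apply(P)+s.x[:3]
print(T([[69,0,0],[-69,0,0],[0,102,0],[-53,0,40]]).round(1))
E
```

```text
lip edge [[ 604.9   82.2   27. ]
 [ 604.5   -2.4   27. ]
 [ 604.5  -28.4   27. ]
 [ 604.9 -100.1   27. ]]
endwall outer [[466.2  99.   56. ]
 [625.  100.2  56. ]]
[ 5.26762e+02 -1.63190e+01  1.34889e+02  3.00000e-03 -3.40000e-02
 -9.30000e-02] [ 2.5 -0.   1.6 -2.4 -2.1  1.1 -0.6  0.7  0.5  0.5 -1.6 -0. ]
[[595.7 -15.9 137.2]
 [457.8 -16.7 132.6]
 [526.5  85.2 125.4]
 [472.4 -12.9 172.9]]
```

Call:
{"api": "carry_out", "payload": {
  "rows": [
    [2,0,-20,0],
    [4,-1,-45,0],
    [4,-1,-70,0],
    [4,-1,-88,0],
    [4,-1,-97,0],
    [4,-1,-101,0],
    [4,-1,-101,0],
    [4,-1,-101,0]
  ]
}}

```text
time: 6.55
tool_pos: [477.0, -15.9, 56.5]
tcp_rot: [-1.265, 1.567, -1.252]
contact_force: [0.1, 0.0, -3.1]
grip_width: 17.9
```

```bash
python3 - <<'E'
from h import *
o=get_obs();print(o["time"],o["tool_pos"].round(1),R.from_euler('xyz',o["tcp_rot"]).as_matrix().round(3)[:,2],o["moment"].round(3),o["contact_force"].round(2),o["grip_width"])
c=snap("scene","s3.png",(190,110,390,260),4)
E
```

```text
6.55 [477.  -15.9  56.5] [1.    0.013 0.001] [-0.022  0.012 -0.061] [ 0.12  0.04 -3.1 ] 17.94949216666548
```

View pics/s3.png

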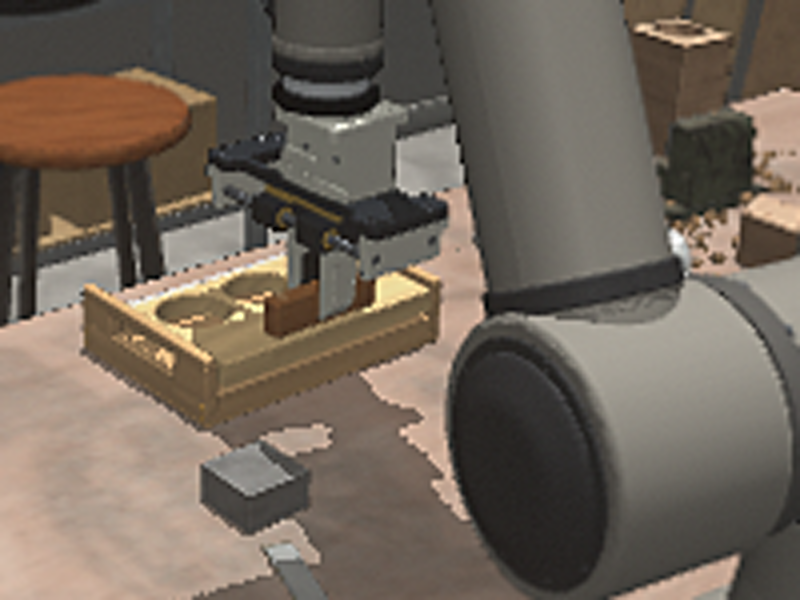

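Call:
{"api": "carry_out", "payload": {
  "rows": [
    [0,0,-2,0],
    [0,0,-4,0],
    [0,0,-6,0],
    [0,0,-7,0],
    [0,0,-7,0],
    [0,0,-7,0]
  ]
}}

```text
time: 7.1
tool_pos: [477.3, -16.1, 49.9]
tcp_rot: [-1.074, 1.566, -1.061]
contact_force: [-0.3, -0.5, -1.5]
grip_width: 17.8
```

Call:
{"api": "carry_out", "payload": {
  "hand": 28,
  "rows": [
    [0,0,0,0],
    [0,0,0,0],
    [0,0,0,0],
    [0,0,0,0],
    [0,0,0,0]
  ]
}}

```text
time: 7.52
tool_pos: [477.4, -16.0, 50.0]
tcp_rot: [-1.039, 1.566, -1.026]
contact_force: [-0.4, -0.2, -0.0]
grip_width: 27.9
```

```bash
python3 - <<'E'
from h import *
o=get_obs();print(o["time"],o["tool_pos"].round(1),o["moment"].round(3),o["contact_force"].round(2),o["grip_width"])
c=snap("wrist","w4.png",s=1.5)
np.savez("pics/c4.npz",K=c[0],d=c[1],P=c[2])
E
```

```text
7.5167 [477.4 -16.   50. ] [ 0.013 -0.139 -0.02 ] [-0.41 -0.17 -0.04] 27.903265518851626
```

View pics/w4.png

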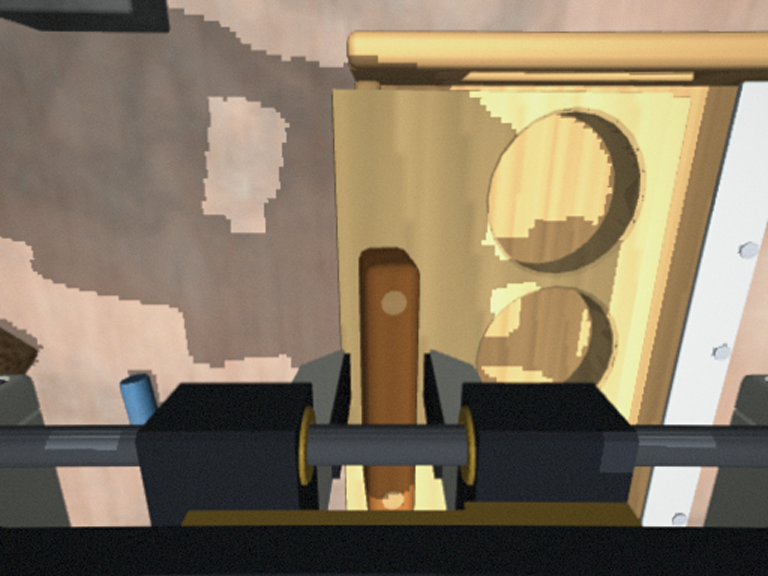

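Call:
{"api": "carry_out", "payload": {
  "rows": [
    [3,0,0,0],
    [6,0,0,0],
    [8,0,0,0],
    [10,0,0,0],
    [12,0,0,0],
    [14,0,0,0],
    [16,0,0,0],
    [16,0,0,0]
  ]
}}

```text
time: 8.23
tool_pos: [493.9, -16.1, 50.0]
tcp_rot: [-0.958, 1.566, -0.945]
contact_force: [-0.9, 0.1, -1.1]
grip_width: 28.2
```

Call:
{"api": "carry_out", "payload": {
  "rows": [
    [1,0,0,0],
    [2,0,0,0],
    [3,0,0,0],
    [4,0,0,0],
    [4,0,0,0],
    [4,0,0,0]
  ]
}}

```text
time: 8.73
tool_pos: [498.1, -16.1, 50.0]
tcp_rot: [-0.905, 1.566, -0.893]
contact_force: [-1.6, -0.6, -1.0]
grip_width: 28.0
```

```bash
python3 - <<'E'
from h import *
o=get_obs();print(o["time"],o["tool_pos"].round(1),o["moment"].round(3),o["contact_force"].round(2),o["grip_width"])
c=snap("wrist","w5.png",s=1.5)
np.savez("pics/c5.npz",K=c[0],d=c[1],P=c[2])
E
```

```text
8.7333 [498.1 -16.1  50. ] [0.017 0.031 0.048] [-1.55 -0.55 -0.98] 28.001076621706574
```

View pics/w5.png

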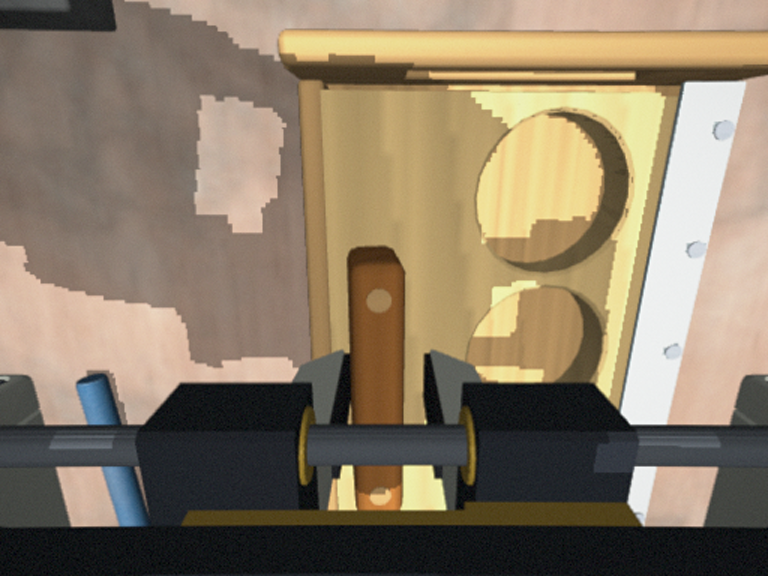

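```bash
python3 - <<'E'
from h import *
from scipy.optimize import least_squares
for n,uv in(("4",[[333,90],[692,92],[394,302],[393,500],[489,None],[645,None],[None,107]]),("5",[[321,90],[667,92],[379,301],[379,497],[476,None],[632,None],[None,107]])):
    q=np.load(f"pics/c{n}.npz");c=(q['K'],q['d'],q['P'])
    a=np.linspace(0,2*np.pi,90);W=np.c_[17+30*np.cos(a),66+30*np.sin(a),0*a+18]
    X=np.array([[-69,102,18],[52,102,18],[-53,35,48],[-53,-35,48.]])  # screws at +-? from data
    def f(p):
        Rm=R.from_euler('zyx',[p[3],p[4],0]).as_matrix();t=lambda P:P@Rm.T+p[:3]
        Y=X.copy();Y[2,1]=p[5];Y[3,1]=-p[5]
        u=proj(c,t(Y))*1.5+.25;w=proj(c,t(W))*1.5+.25
        return np.r_[(u-np.array(uv[:4],float)).ravel(),w[:,0].min()-uv[4][0],w[:,0].max()-uv[5][0],w[:,1].min()-uv[6][1]]
    s=least_squares(f,[538,-16,15,0,0.05,35]);print(n,s.x.round(3),f(s.x).round(1))
    print((R.from_euler('zyx',[s.x[3],s.x[4],0]).apply([[69,0,0],[-69,0,0],[-53,0,48]])+s.x[:3]).round(1))
E
```

```text
4 [ 5.28435e+02 -1.60100e+01  2.13900e+01  1.60000e-02  9.10000e-02
  3.81620e+01] [ 0.8 -1.  -8.1 -1.8 -2.   0.2 -1.2  0.3  4.   7.3  2.3]
[[597.1 -14.9  15.1]
 [459.7 -17.1  27.7]
 [480.  -16.8  74. ]]
5 [ 5.43926e+02 -1.60650e+01  1.91900e+01  1.50000e-02  1.06000e-01
  3.80180e+01] [-1.3 -1.1 -2.6 -0.8 -1.1 -0.3  0.5 -0.4  2.5  2.5  2.7]
[[612.5 -15.   11.9]
 [475.3 -17.1  26.5]
 [496.3 -16.8  72.5]]
```

Call:
{"api": "carry_out", "payload": {
  "rows": [
    [1,0,0,0],
    [2,0,0,0],
    [3,0,0,0],
    [4,0,0,0],
    [4,0,0,0],
    [4,0,0,0],
    [4,0,0,0]
  ]
}}

```text
time: 9.37
tool_pos: [499.9, -16.0, 49.4]
tcp_rot: [-2.011, 1.567, -1.998]
contact_force: [-6.3, -2.1, -0.1]
grip_width: 27.9
```

```bash
python3 - <<'E'
from h import *
o=get_obs();print(o["time"],o["tool_pos"].round(1),o["moment"].round(3),o["contact_force"].round(2),o["grip_width"])
c=snap("wrist","w6.png",s=1.5)
np.savez("pics/c6.npz",K=c[0],d=c[1],P=c[2])
a=cv2.imread("pics/w5.png");b=cv2.imread("pics/w6.png")
cv2.imwrite("pics/w6b.png",np.vstack([t[20:320,250:770] for t in(a,b)]))
E
```

```text
9.3667 [499.9 -16.   49.4] [-0.278  1.089 -0.019] [-6.27 -2.12 -0.05] 27.86603943690835
```

View pics/w6b.png

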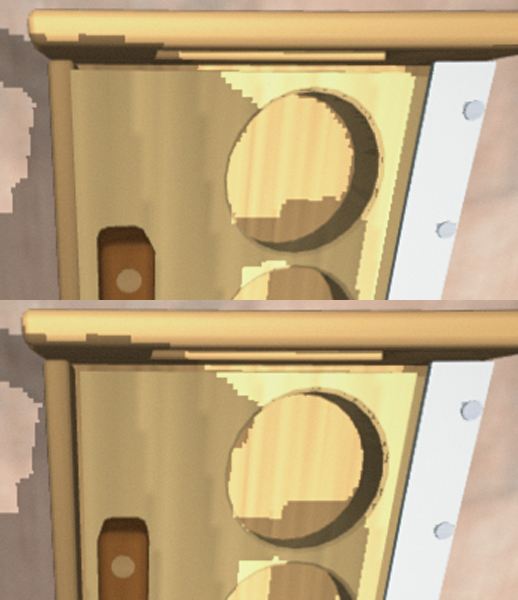

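```bash
python3 - <<'E'
from h import *
from scipy.optimize import least_squares
q=np.load("pics/c6.npz");c=(q['K'],q['d'],q['P'])
a=np.linspace(0,2*np.pi,90);W=np.c_[17+30*np.cos(a),66+30*np.sin(a),0*a+18]
X=np.array([[-69,102,18],[52,102,18],[-53,38.1,48]]);U=np.array([[327,87],[669,91],[373,286]])
def f(p):
    Rm=R.from_euler('zyx',[p[3],p[4],0]).as_matrix();t=lambda P:P@Rm.T+p[:3]
    u=proj(c,t(X))*1.5+.25;w=proj(c,t(W))*1.5+.25
    return np.r_[(u-U).ravel(),w[:,0].min()-477,w[:,0].max()-636,w[:,1].min()-108]
s=least_squares(f,[538,-16,15,0,0.05]);print(s.x.round(3),f(s.x).round(1))
T=lambda P:(R.from_euler('zyx',[s.x[3],s.x[4],0]).apply(P)+s.x[:3]).round(1)
print(T([[69,0,0],[-69,0,0],[-53,0,48],[17,66,0],[17,0,0],[17,-66,0]]))
g=lambda p:(np.array(p,float)+.5)/1.5-.5
print("assuming home z: ", ray(c,g([[327,87],[669,91],[373,286],[556.5,190]]),[27,27,57,27]).round(1))
E
```

```text
[ 5.4732e+02 -1.5039e+01  1.2917e+01  2.0000e-03  2.6000e-02] [ 0.3 -0.3 -0.9 -0.3 -0.8  0.3  1.1  0.4  0.3]
[[616.3 -14.9  11.1]
 [478.3 -15.2  14.7]
 [495.6 -15.1  62.3]
 [564.2  51.   12.5]
 [564.3 -15.   12.5]
 [564.4 -81.   12.5]]
assuming home z:  [[477.8  87.3  27. ]
 [601.3  87.2  27. ]
 [495.6  21.4  57. ]
 [565.6  52.   27. ]]
```

Call:
{"api": "carry_out", "payload": {
  "hand": 34,
  "rows": [
    [-5,0,0,0],
    [-5,0,0,0],
    [-5,0,20,0],
    [-5,0,50,0],
    [-5,-30,80,0],
    [-5,-60,110,0],
    [-5,-90,130,0],
    [-5,-130,130,0],
    [-5,-170,130,0],
    [0,-210,130,0],
    [10,-240,120,0],
    [40,-270,110,0],
    [60,-290,100,0],
    [80,-304,100,0],
    [80,-304,100,0],
    [80,-304,100,0]
  ]
}}

```text
time: 10.75
tool_pos: [580.4, -320.6, 148.6]
tcp_rot: [-1.988, 1.567, -1.976]
contact_force: [-1.5, -0.1, -0.3]
grip_width: 34.1
```

```bash
python3 - <<'E'
from h import *
o=get_obs();print(o["time"],o["tool_pos"].round(1),o["contact_force"].round(2),o["grip_width"])
c=snap("top","top2.png");snap("wrist","w7.png")
d=np.load("pics/c6.npz") 
cw=cam("wrist");np.savez("pics/c7.npz",K=cw[0],d=cw[1],P=cw[2])
im=cv2.imread("pics/raw_w7.png")
# predicted image positions of lamp tops
print(proj(cw,[[581,-321,72],[484,-371,72],[394,-323,72]]).round(0))
hsv=cv2.cvtColor(im,cv2.COLOR_BGR2HSV)
m=((hsv[...,1]<45)&(hsv[...,2]>120)).astype(np.uint8);m=cv2.morphologyEx(m,cv2.MORPH_OPEN,np.ones((5,5)))
n,l,st,ce=cv2.connectedComponentsWithStats(m)
for i in range(1,n):
    if st[i,4]>300: print(st[i],ce[i].round(1))
E
```

```text
10.75 [ 580.4 -320.6  148.6] [-1.53 -0.11 -0.25] 34.051389569301385
[[258. 205.]
 [146. 258.]
 [ 30. 204.]]
[  364     0   148   283 33872] [443.5 139.3]
[  0  17  23  26 376] [10.  31.1]
[303  65  19  32 391] [314.2  78. ]
[  15  169   60   54 2364] [ 45.2 196. ]
[ 234  171   50   53 2030] [258.3 195.9]
[ 130  220   53   36 1467] [155.3 239.6]
[ 230  236   57   46 1982] [259.3 258.2]
[ 432  311   45   40 1396] [454.7 328. ]
```

Call:
{"api": "carry_out", "payload": {
  "hand": 0,
  "rows": [
    [-20,40,0,0],
    [-40,80,0,0],
    [-60,120,0,0],
    [-80,160,0,0],
    [-85,200,0,0],
    [-85,240,0,0],
    [-85,280,-10,0],
    [-85,305,-35,0],
    [-85,305,-60,0],
    [-85,305,-75,0],
    [-85,305,-82,0],
    [-85,305,-84,0],
    [-85,305,-84,0]
  ]
}}

```text
time: 11.93
tool_pos: [494.6, -14.6, 66.1]
tcp_rot: [-1.832, 1.567, -1.819]
contact_force: [0.4, -0.8, 0.7]
grip_width: 0.4
```

Call:
{"api": "carry_out", "payload": {
  "rows": [
    [0,0,-2,0],
    [0,0,-4,0],
    [0,0,-5,0],
    [0,0,-6,0],
    [0,0,-6,0]
  ]
}}

```text
time: 12.35
tool_pos: [494.6, -14.8, 60.2]
tcp_rot: [-1.791, 1.567, -1.778]
contact_force: [-0.0, 0.3, 0.3]
grip_width: 0.4
```

Call:
{"api": "carry_out", "payload": {
  "rows": [
    [0,0,-1,0],
    [0,0,-2,0],
    [0,0,-2.5,0],
    [0,0,-3,0],
    [0,0,-3.5,0],
    [0,0,-4,0],
    [0,0,-4,0]
  ]
}}

```text
time: 12.93
tool_pos: [494.6, -14.8, 57.0]
tcp_rot: [-1.721, 1.567, -1.708]
contact_force: [-3.4, -0.1, 8.9]
grip_width: 0.4
```

```bash
cat >> h.py <<'E'
def sil(c,x,y):
    a=np.linspace(0,2*np.pi,60)
    P=np.vstack([np.c_[x+r*np.cos(a),y+r*np.sin(a),0*a+z] for r,z in((24,0),(24,56),(21,63),(14,70),(8,72))])
    return proj(c,P)
E
python3 - <<'E'
from h import *
q=np.load("pics/c7.npz");c=(q['K'],q['d'],q['P'])
for x,y in((581,-321),(484,-371),(394,-323)):
    s=sil(c,x,y);print(s.min(0).round(0),s.max(0).round(0))
im=cv2.imread("pics/raw_w7.png").astype(int)
for u in (200,205,210): print(u,[tuple(im[u,x]) for x in range(225,295,4)])
ct=cam("top");t=cv2.imread("pics/raw_top2.png")
h=cv2.cvtColor(t,cv2.COLOR_BGR2HSV)
print([ (int(im[r,258].sum()/3)) for r in range(130,240,4)])
E
```

```text
[231. 159.] [286. 224.]
[126. 204.] [191. 273.]
[ 12. 158.] [103. 224.]
200 [(np.int64(173), np.int64(199), np.int64(231)), (np.int64(173), np.int64(200), np.int64(230)), (np.int64(143), np.int64(160), np.int64(184)), (np.int64(151), np.int64(154), np.int64(145)), (np.int64(175), np.int64(176), np.int64(171)), (np.int64(191), np.int64(192), np.int64(186)), (np.int64(192), np.int64(193), np.int64(186)), (np.int64(196), np.int64(196), np.int64(189)), (np.int64(214), np.int64(213), np.int64(206)), (np.int64(203), np.int64(204), np.int64(199)), (np.int64(197), np.int64(198), np.int64(193)), (np.int64(192), np.int64(193), np.int64(185)), (np.int64(190), np.int64(193), np.int64(186)), (np.int64(159), np.int64(161), np.int64(155)), (np.int64(152), np.int64(153), np.int64(145)), (np.int64(184), np.int64(208), np.int64(234)), (np.int64(180), np.int64(202), np.int64(232)), (np.int64(175), np.int64(203), np.int64(230))]
205 [(np.int64(166), np.int64(192), np.int64(226)), (np.int64(170), np.int64(196), np.int64(229)), (np.int64(174), np.int64(200), np.int64(230)), (np.int64(138), np.int64(137), 
[... 950 characters left out ...]
4)), (np.int64(175), np.int64(176), np.int64(169)), (np.int64(171), np.int64(168), np.int64(165)), (np.int64(43), np.int64(45), np.int64(42)), (np.int64(79), np.int64(78), np.int64(76)), (np.int64(174), np.int64(178), np.int64(169)), (np.int64(178), np.int64(179), np.int64(174)), (np.int64(175), np.int64(177), np.int64(171)), (np.int64(151), np.int64(149), np.int64(142)), (np.int64(185), np.int64(209), np.int64(231)), (np.int64(187), np.int64(209), np.int64(233)), (np.int64(177), np.int64(199), np.int64(228)), (np.int64(173), np.int64(195), np.int64(224))]
[132, 153, 133, 133, 131, 132, 125, 123, 182, 115, 116, 131, 154, 170, 182, 198, 201, 200, 77, 23, 30, 175, 174, 181, 192, 191, 198, 222]
```

Call:
{"api": "carry_out", "payload": {
  "rows": [
    [0,0,25,0],
    [0,0,65,0],
    [20,-40,85,0],
    [35,-80,85,0],
    [50,-120,85,0],
    [60,-160,85,0],
    [70,-200,85,0],
    [80,-240,85,0],
    [87,-275,85,0],
    [87,-300,85,0],
    [87,-306.5,85,0],
    [87,-306.5,85,0]
  ],
  "hand": 80
}}

```text
time: 13.93
tool_pos: [580.9, -323.3, 141.1]
tcp_rot: [-1.924, 1.567, -1.914]
contact_force: [0.5, 0.4, 0.5]
grip_width: 76.2
```

Call:
{"api": "carry_out", "payload": {
  "rows": [
    [0,0,-35,0],
    [0,0,-70,0],
    [0,0,-95,0],
    [0,0,-110,0],
    [0,0,-116,0],
    [0,0,-116,0],
    [0,0,-116,0]
  ]
}}

```text
time: 14.52
tool_pos: [581.6, -322.4, 26.1]
tcp_rot: [-1.697, 1.567, -1.686]
contact_force: [0.6, -0.7, 0.2]
grip_width: 79.6
```

Call:
{"api": "carry_out", "payload": {
  "hand": 0,
  "rows": [
    [0,0,0,0],
    [0,0,0,0],
    [0,0,0,0],
    [0,0,0,0],
    [0,0,0,0],
    [0,0,0,0],
    [0,0,0,0]
  ]
}}

```text
time: 15.1
tool_pos: [581.5, -322.6, 26.5]
tcp_rot: [-1.679, 1.567, -1.669]
contact_force: [-1.5, 0.5, 3.3]
grip_width: 45.8
```

Call:
{"api": "carry_out", "payload": {
  "rows": [
    [0,0,15,0],
    [0,0,40,0],
    [0,0,75,0],
    [0,10,105,0],
    [0,35,115,0],
    [0,70,115,0],
    [-3,105,115,0],
    [-5,140,115,0],
    [-8,175,115,0],
    [-10,210,115,0],
    [-12,245,115,0],
    [-15,280,115,0],
    [-17,315,115,0],
    [-17,345,115,0],
    [-17,365,115,0],
    [-17,373.5,115,0],
    [-17,373.5,115,0],
    [-17,373.5,115,0]
  ]
}}

```text
time: 16.6
tool_pos: [564.5, 50.4, 141.3]
tcp_rot: [-1.707, 1.566, -1.696]
contact_force: [0.4, -0.4, -1.3]
grip_width: 45.3
```

Call:
{"api": "carry_out", "payload": {
  "rows": [
    [0,0,-20,0],
    [0,0,-50,0],
    [0,0,-75,0],
    [0,0,-90,0],
    [0,0,-98,0],
    [0,0,-101,0],
    [0,0,-101,0]
  ]
}}

```text
time: 17.18
tool_pos: [564.7, 49.4, 40.1]
tcp_rot: [-1.786, 1.566, -1.776]
contact_force: [0.4, -0.0, -0.4]
grip_width: 45.8
```

Call:
{"api": "carry_out", "payload": {
  "rows": [
    [0,1,-2,0],
    [0,1,-3,0],
    [0,1,-4,0],
    [0,1,-4.5,0],
    [0,1,-4.5,0]
  ]
}}

```text
time: 17.6
tool_pos: [564.8, 50.4, 36.0]
tcp_rot: [-1.677, 1.566, -1.667]
contact_force: [0.1, -0.2, -0.7]
grip_width: 45.6
```

Call:
{"api": "carry_out", "payload": {
  "hand": 62,
  "rows": [
    [0,0,0,0],
    [0,0,0,0],
    [0,0,0,0],
    [0,0,0,0],
    [0,0,15,0],
    [0,0,40,0],
    [0,0,75,0],
    [0,0,105,0],
    [0,0,110,0],
    [0,0,110,0]
  ]
}}

```text
time: 18.43
tool_pos: [566.3, 50.4, 148.5]
tcp_rot: [-0.803, 1.564, -0.793]
contact_force: [-0.4, -0.1, -0.3]
grip_width: 62.1
```

```bash
python3 - <<'E'
from h import *
o=get_obs();print(o["time"],o["tool_pos"].round(1),o["contact_force"].round(2),o["grip_width"])
c=snap("wrist","w8.png");im=cv2.imread("pics/raw_w8.png")
print(proj(c,[[564.3,51,81],[545.6+59,51,27]]).round(0))
u,v=proj(c,[[564.3,51,81]])[0].astype(int)
g=cv2.cvtColor(im,cv2.COLOR_BGR2GRAY)[v-15:v+16,u-15:u+16]
ys,xs=np.where(g<70);print(u,v,len(xs),xs.mean()+u-15 if len(xs) else 0,ys.mean()+v-15 if len(xs) else 0)
E
```

```text
18.4333 [566.3  50.4 148.5] [-0.43 -0.12 -0.33] 62.07483992077455
[[254. 207.]
 [296. 188.]]
253 206 71 255.92957746478874 207.05633802816902
```

Call:
{"api": "carry_out", "payload": {
  "hand": 80,
  "rows": [
    [-7,-40,0,0],
    [-14,-80,0,0],
    [-21,-120,0,0],
    [-30,-160,0,0],
    [-38,-200,0,0],
    [-46,-240,0,0],
    [-54,-280,0,0],
    [-62,-320,0,0],
    [-70,-360,0,0],
    [-78,-395,0,0],
    [-82,-415,0,0],
    [-82,-422,0,0],
    [-82,-422,0,0],
    [-82,-422,0,0]
  ]
}}

```text
time: 19.65
tool_pos: [482.7, -370.4, 144.9]
tcp_rot: [-1.855, 1.568, -1.845]
contact_force: [0.4, 0.4, 0.7]
grip_width: 80.2
```

```bash
cat >> h.py <<'E'
def hole(X,fn):
    o=get_obs();print(o["time"],o["tool_pos"].round(1),o["contact_force"].round(2),o["grip_width"].round(1))
    c=snap("wrist",fn);im=cv2.imread("pics/raw_"+fn)
    u,v=proj(c,[X])[0].round().astype(int);g=cv2.cvtColor(im,cv2.COLOR_BGR2GRAY)[v-14:v+15,u-14:u+15]
    ys,xs=np.where(g<70);p=[xs.mean()+u-14,ys.mean()+v-14]
    print(u,v,len(xs),np.round(p,1),ray(c,[p],X[2]).round(1))
E
python3 -c "
from h import *
hole([483.6,-371,72],'w9.png')"
```

```text
Traceback (most recent call last):
  File "h.py", line 32, in hole
    o=get_obs();print(o["time"],o["tool_pos"].round(1),o["contact_force"].round(2),o["grip_width"].round(1))
                                                                                   ^^^^^^^^^^^^^^^^^^^^^
AttributeError: 'float' object has no attribute 'round'
```

```bash
sed -i 's/o\["grip_width"\].round(1)/o["grip_width"]/' h.py
python3 -c "
from h import *
hole([483.6,-371,72],'w9.png')"
```

```text
19.65 [ 482.7 -370.4  144.9] [0.42 0.35 0.67] 80.23642224476463
258 206 69 [259.6 207.4] [[ 485.2 -372.    72. ]]
```

Call:
{"api": "carry_out", "payload": {
  "rows": [
    [2,-1.5,-35,0],
    [2,-1.5,-70,0],
    [2,-1.5,-95,0],
    [2,-1.5,-112,0],
    [2,-1.5,-119,0],
    [2,-1.5,-119,0],
    [2,-1.5,-119,0]
  ]
}}

```text
time: 20.28
tool_pos: [485.8, -370.7, 27.0]
tcp_rot: [-1.523, 1.568, -1.51]
contact_force: [-0.2, 0.7, 0.5]
grip_width: 80.1
```

Call:
{"api": "carry_out", "payload": {
  "hand": 0,
  "rows": [
    [0,0,0,0],
    [0,0,0,0],
    [0,0,0,0],
    [0,0,0,0],
    [0,0,0,0],
    [0,0,0,0],
    [0,0,0,0]
  ]
}}

```text
time: 20.87
tool_pos: [485.7, -370.8, 27.4]
tcp_rot: [-1.536, 1.568, -1.524]
contact_force: [-1.5, 1.0, 4.4]
grip_width: 46.5
```

Call:
{"api": "carry_out", "payload": {
  "rows": [
    [0,0,15,0],
    [0,0,40,0],
    [0,0,75,0],
    [0,10,105,0],
    [5,35,115,0],
    [15,70,115,0],
    [25,105,115,0],
    [35,140,115,0],
    [43,175,115,0],
    [51,210,115,0],
    [59,245,115,0],
    [67,280,115,0],
    [73,312,115,0],
    [77,335,115,0],
    [79,350,115,0],
    [79,355.5,115,0],
    [79,355.5,115,0],
    [79,355.5,115,0]
  ]
}}

```text
time: 22.37
tool_pos: [564.6, -15.8, 142.2]
tcp_rot: [-1.647, 1.567, -1.635]
contact_force: [-0.8, -0.4, -1.3]
grip_width: 46.9
```

Call:
{"api": "carry_out", "payload": {
  "rows": [
    [0,0,-20,0],
    [0,0,-50,0],
    [0,0,-75,0],
    [0,0,-90,0],
    [0,0,-98,0],
    [0,0,-101,0],
    [0,0,-101,0]
  ]
}}

```text
time: 22.95
tool_pos: [564.6, -16.7, 41.1]
tcp_rot: [-1.739, 1.567, -1.727]
contact_force: [0.4, 0.3, -1.3]
grip_width: 46.7
```

Call:
{"api": "carry_out", "payload": {
  "rows": [
    [0,1,-2,0],
    [0,1,-3,0],
    [0,1,-4,0],
    [0,1,-4.5,0],
    [0,1,-4.5,0]
  ]
}}

```text
time: 23.37
tool_pos: [564.8, -15.7, 36.9]
tcp_rot: [-1.575, 1.567, -1.563]
contact_force: [-0.4, 0.3, -0.4]
grip_width: 46.6
```

Call:
{"api": "carry_out", "payload": {
  "hand": 62,
  "rows": [
    [0,0,0,0],
    [0,0,0,0],
    [0,0,0,0],
    [0,0,0,0],
    [0,0,15,0],
    [0,0,40,0],
    [0,0,75,0],
    [0,0,105,0],
    [0,0,110,0],
    [0,0,110,0]
  ]
}}

```text
time: 24.2
tool_pos: [566.1, -15.9, 149.4]
tcp_rot: [-0.729, 1.564, -0.717]
contact_force: [0.2, 1.1, -0.8]
grip_width: 62.0
```

```bash
python3 -c "
from h import *
hole([564.5,-15.5,81],'w10.png')"
```

```text
24.2 [566.1 -15.9 149.4] [ 0.19  1.13 -0.83] 61.97755124483375
254 207 70 [255.7 208.4] [[565.9 -17.   81. ]]
```

Call:
{"api": "carry_out", "payload": {
  "hand": 80,
  "rows": [
    [-20,-35,0,0],
    [-40,-70,0,0],
    [-60,-105,0,0],
    [-80,-140,0,0],
    [-100,-175,0,0],
    [-120,-205,0,0],
    [-140,-235,0,0],
    [-155,-265,0,0],
    [-168,-290,0,0],
    [-172,-303,0,0],
    [-172,-308,0,0],
    [-172,-308,0,0],
    [-172,-308,0,0]
  ]
}}

```text
time: 25.33
tool_pos: [393.2, -322.6, 146.6]
tcp_rot: [-1.305, 1.568, -1.293]
contact_force: [-0.7, 0.1, 0.2]
grip_width: 80.0
```

```bash
python3 -c "
from h import *
hole([394,-323,72],'w11.png')"
```

```text
25.3333 [ 393.2 -322.6  146.6] [-0.68  0.13  0.19] 79.96614483919727
257 205 65 [257.7 206.7] [[ 394.3 -324.2   72. ]]
```

Call:
{"api": "carry_out", "payload": {
  "rows": [
    [1,-1,-35,0],
    [1,-1,-70,0],
    [1,-1,-95,0],
    [1,-1,-112,0],
    [1,-1,-120,0],
    [1,-1,-120,0],
    [1,-1,-120,0]
  ]
}}

```text
time: 25.97
tool_pos: [395.1, -322.8, 27.2]
tcp_rot: [-1.216, 1.568, -1.202]
contact_force: [0.2, -0.7, 0.6]
grip_width: 80.1
```

Call:
{"api": "carry_out", "payload": {
  "hand": 0,
  "rows": [
    [0,0,0,0],
    [0,0,0,0],
    [0,0,0,0],
    [0,0,0,0],
    [0,0,0,0],
    [0,0,0,0],
    [0,0,0,0]
  ]
}}

```text
time: 26.55
tool_pos: [395.0, -322.8, 27.6]
tcp_rot: [-1.245, 1.568, -1.231]
contact_force: [-1.2, 1.0, 4.2]
grip_width: 46.6
```

Call:
{"api": "carry_out", "payload": {
  "rows": [
    [0,0,15,0],
    [0,0,40,0],
    [0,0,75,0],
    [5,7,105,0],
    [20,28,115,0],
    [40,57,115,0],
    [60,85,115,0],
    [80,114,115,0],
    [100,142,115,0],
    [120,170,115,0],
    [140,198,115,0],
    [155,220,115,0],
    [165,234,115,0],
    [169.5,241.5,115,0],
    [169.5,241.5,115,0],
    [169.5,241.5,115,0]
  ]
}}

```text
time: 27.88
tool_pos: [564.0, -81.6, 142.2]
tcp_rot: [-1.584, 1.568, -1.569]
contact_force: [0.4, -0.5, -1.3]
grip_width: 46.3
```

Call:
{"api": "carry_out", "payload": {
  "rows": [
    [0,0,-20,0],
    [0,0,-50,0],
    [0,0,-75,0],
    [0,0,-90,0],
    [0,0,-98,0],
    [0,0,-101,0],
    [0,0,-101,0]
  ]
}}

```text
time: 28.47
tool_pos: [563.7, -82.5, 41.2]
tcp_rot: [-1.708, 1.568, -1.694]
contact_force: [-0.4, 0.5, -0.7]
grip_width: 46.5
```

Call:
{"api": "carry_out", "payload": {
  "rows": [
    [1,1,-2,0],
    [1,1,-3,0],
    [1,1,-4,0],
    [1,1,-4.5,0],
    [1,1,-4.5,0]
  ]
}}

```text
time: 28.88
tool_pos: [564.8, -81.5, 36.9]
tcp_rot: [-1.575, 1.568, -1.561]
contact_force: [0.6, 0.5, -0.6]
grip_width: 46.5
```

Call:
{"api": "carry_out", "payload": {
  "hand": 62,
  "rows": [
    [0,0,0,0],
    [0,0,0,0],
    [0,0,0,0],
    [0,0,0,0],
    [0,0,15,0],
    [0,0,40,0],
    [0,0,75,0],
    [0,0,105,0],
    [0,0,125,0],
    [-30,-25,160,0],
    [-60,-50,190,0],
    [-60,-50,190,0],
    [-60,-50,190,0],
    [-60,-50,190,0]
  ]
}}

```text
time: 30.05
tool_pos: [504.9, -131.8, 227.3]
tcp_rot: [-1.118, 1.567, -1.106]
contact_force: [0.3, 0.2, 0.3]
grip_width: 61.8
```

```bash
python3 - <<'E'
from h import *
o=get_obs();print(o["time"],o["tool_pos"].round(1),o["contact_force"].round(2))
c=snap("wrist","w12.png",s=1.1)
snap("top","top3.png")
t=cv2.imread("pics/raw_top3.png")[130:245,200:380]
s=cv2.imread("pics/w12.png")[:300]
t=cv2.resize(t,None,fx=2.5,fy=2.5,interpolation=2)
H=np.zeros((300+t.shape[0],max(s.shape[1],t.shape[1]),3),np.uint8);H[:300,:s.shape[1]]=s;H[300:,:t.shape[1]]=t
cv2.imwrite("pics/fin.png",H);print(H.shape)
E
```

```text
30.05 [ 504.9 -131.8  227.3] [0.33 0.24 0.26]
(588, 563, 3)
```

View pics/fin.png

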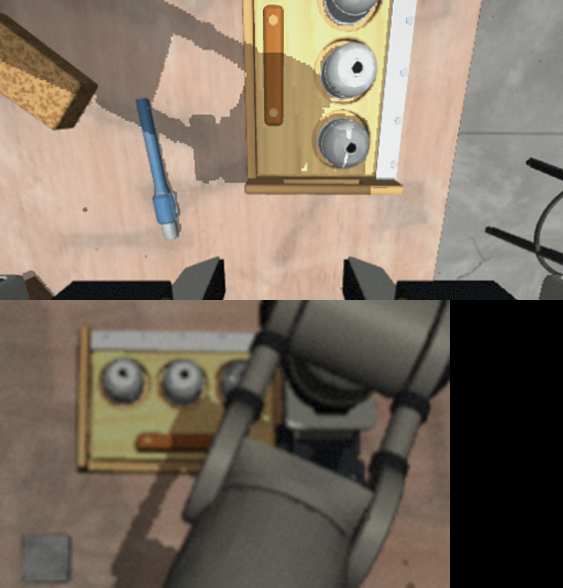

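The board lies flat in the case with its tongue edge against the lip. All three lampholders stand upright in their wells, and the block and punch are where they were.

```bash
python3 -c "
from plant import *
print(close_job())"
```

```text
the job is handed in; nothing more can be done
None
```

The board is in the case with its tongue under the lip, and one lampholder stands upright in each of the three wells. I handed the job in at about 30 s of the 72 s allowed, with the arm clear of everything.

- **Fitting the board:** The moves allow no tilt, so I set the front edge on the front wall and let the tongue drop to the floor. I then pushed the bar with loosely opened fingers until the tongue was under the lip. The bar edge then dropped about 16 mm off the wall into the case; I did not hold it on the way down.
- **Is it flat:** A picture taken while I was still pushing gave a board tilt of about 0.026 rad and a height about 4 mm too great, which disagreed with lying flat. I then pressed lightly on the bar and met firm contact at z = 57 mm, the height expected with the board on the floor.
- **Lampholders:** Close pictures after release put the tops of the first two within about 2 mm of their well centres. I checked the third only by eye, in the last wrist picture. That picture and the top view (where the arm hid part of the case) showed all three upright in their wells.
- **Bystanders:** I never touched the steel block or the punch. They look unmoved in the last pictures, though I did not measure them again.

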